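Shut the desiccant case and thread its locking rod

ROBOT

A 6-joint arm with a two-finger parallel gripper is mounted at the origin on the work surface. World frame = base frame: x ahead of the robot, y to its left, z up, the work surface at z = 0. Lengths are in mm, angles in rad, forces in N, time in s.
With the tool pointing down it reaches from about 300 to 775 mm from the base axis. Payload 14.6 kg.
Tool frame: the origin (TCP) lies on the centre line of the jaws, within the pads' length; the fingertips stand 11 mm ahead of it and the grasp point (between the pads) lies 8 mm behind it; z points along the fingers, y is the line along which they close (so a half turn about z gives the same grasp; the last joint's range is limited). The gripper opens to 85 mm and grips with 20 to 120 N. Pads are 22 mm wide; open, the fingers measure 114 mm over their backs; the gripper's body (76 mm by 85 mm) begins 54 mm behind the grasp point. The pads swing forward as they close: fully open they stand 13 mm farther back than shut.
Start: joints at [-1.381, 0.3, 1.521, -0, 1.321, -0.067], TCP at [139.686, -531.956, 208.781] pointing down, gripper open.
Joint ranges: [-3.03, 3.03], [-0.79, 2.21], [0.23, 2.52], [-1.04, 4.18], [0, 3.07], [-2.55, 2.55]. Speed limits (rad/s): [2.22, 2.22, 2.57, 3.14, 3.14, 3.14].

INTERFACE

Orientations are given as a rotation vector (axis times angle).
In Python, from bench import manip, camera, camera_info, look_for, place_of gives the robot as it stands. The module is installed in compiled form; this text tells all that it offers.
- The arm moves only by the tool drive_tool, never from a script. Its argument "steps" is a list of rows, each an object of numbers: "dx", "dy", "dz": the shift along the tool's x, y, z in mm; "ax", "ay", "az": the turn, a rotation vector about the tool's x, y, z in degrees. In form: [{"dx": .., "dy": .., "dz": .., "ax": .., "ay": .., "az": ..}, ...]. A call has 1 to 5 rows; each row shifts and turns the commanded pose from where the row before left it, along the tool's axes as they then stand; what a row does not reach is not made up. A row lasts 1/10 s, in which the tool goes at most 50 mm and 8.59 degrees, less where a joint would pass 70% of its speed; a pose out of reach is approached as far as the arm can. A call is refused whole if a number of a shift passes 50 or a number of a turn 8.59, either way. A call with a gripper value outside its range is refused whole. "hand" is the gripper command: -1 is fully open, 1 is shut, values between are in proportion, set as the call begins (left out, the last holds). The fingers move at their own pace and stop on an object; "force" is the grip in N (left out, the last holds). Time passes only in rows, so rows that do not move let the fingers close. It gives the time, the measured TCP pose, the force, the opening and the grip force at its end, in the units of the state.
- manip.get_obs(): the state, without advancing time (a new reading comes with each control period).
- camera(name): name is "side" or "top" or "wrist"; returns the picture (420x560x3 uint8, blue, green, red); there is no depth.
- camera_info(name): a dict with "camera_matrix" (3x3 intrinsics, pixels), "position" and "rotation" of the camera in the world; the wrist camera has in their place "tool_from_camera" (4x4, takes a point from camera to tool coordinates, whose origin is the TCP and whose axes are the flange's). Camera axes: x right, y down, z forward; pixel columns grow to the right and rows downward; lengths in mm; the calibration is good to about 2 mm. A picture is of the moment at which its call begins: read the wrist's pose just before it. camera_info takes no time and is no camera call.
- manip.hand_in(): hands the job in; it is judged then, once.
Trained networks look in the newest picture that a camera, given by its name, has taken for a name from the list of things; names that differ only in an ending like _2 or _b are one class to them, and where a whole thing is asked for, a point or a joint stands for the part that bears it (a point fixed in the world has none). Each returns a list of dicts, best first, with "conf" (0 to 1); they miss things now and then, are a little off and sometimes report something else, mostly with a low value. They report only what shows in the picture. A call takes as long as a camera call.
- look_for(camera, label): "location" ([x, y, z] in mm, in world coordinates, good to about 4 mm: the middle of the surface that is visible of it).
- place_of(camera, label): "location" ([x, y, z] in mm, in world coordinates, good to about 4 mm: a listed point, or the origin of a listed thing).
The state is a dict: "time_s": time; "joints": joint angles; "joint_velocities": joint speeds; "joint_torque": joint torques, N m; "tcp_pos": TCP position; "tool_rot": TCP orientation; "wrist_force": force on the tool from outside, world axes, zero at the start; "moment": the same for the moment, N m; "opening": finger opening in mm; "grasp_force": force on a finger pad.
Only numpy, scipy, OpenCV 4.12 (cv2) and the standard library are available. Lean on these libraries where they do the work, as an engineer would, in place of code of your own. Each camera call takes 0.05 s, during which the arm holds its last target. There are 200 camera calls.

TASK

The desiccant case is loaded: swing its lid fully shut, then take the long thin rod from its stand and thread it from above through the bushing on the lid and on through the bushing on the case below. The rod has no head and would drop through, so finish still gripping it upright, its lower end sticking out clearly below the lower bushing and clear of the shelf, ready for a colleague to fit the split pin. Leave everything else where it stands.

Things in the scene. Friction and masses are not known exactly. Their poses are not given: they have to be found in the camera images.
- case: Fixed aluminium desiccant case, open-topped box 130 (x) x 150 (y) x 95 mm high, walls 4 mm. Origin: centre of its underside on the shelf; z up, +x towards the side that carries the bushings (away from the robot, turned up to 0.4 rad), hinge on the -x side.
- case_lid (a joint): Lid angle in rad: 0 fully shut (hard stop), up to 1.5 open; starts at 0.55 to 1.05. The lid is an 8 mm thick, 158 mm wide plate reaching 132 mm from the hinge, with a 22 mm wide tab on its free edge that carries the upper bushing. A stiff hinge (0.32 N m of friction) leaves it where it is let go; it swings up towards the robot. Push the top face down near the free edge (about 3 N).
- lid_hinge (a point): Point on the hinge axis, middle of the case's -x rim, 95 mm above the shelf. The axis is parallel to the case's y.
- lid_press (a point): Point on the lid's top face, on its middle line, 115 mm from the hinge and 8 mm above the hinge plane; a good place to push. It swings with the lid; with the lid shut it is 103 mm above the shelf. Its x axis points from hinge to free edge, its z axis out of the top face.
- up_bush (a point): Centre of the mouth (upper end) of the upper bushing, a brass tube on the lid's tab: 16 mm long, bore 15 mm, flaring to 22 mm over its top 5 mm, outside 26 to 33 mm. 160 mm from the hinge; with the lid shut the tube is upright, its mouth 109 mm and underside 93 mm above the shelf. Its z axis is the bore's axis.
- low_bush (a point): Centre of the mouth of the lower bushing, an equal brass tube (16 mm long, bore 15 mm, flared top) on a bracket of the case: mouth 66 mm, underside 50 mm above the shelf, 95 mm from the case's origin along its +x. With the lid shut it is exactly under the upper bushing, 27 mm of free space between the two. Nothing lies under it but the shelf.
- rod: The long thin plain steel rod, loose, 12 mm diameter, 180 mm long, 0.16 kg, chamfered foot, no head. Origin: centre of its lower end; z along the rod to its top. It stands upright in its stand, lower end 10 mm above the shelf, 145 mm of it above the stand. Grip it within 50 mm of its top so that the fingers stay above the lid's bushing.
- rod_stand: Fixed black block 56 x 56 x 45 mm, 35 mm deep hole in its middle holds the rod. Origin: centre of its underside. It stands to the left or to the right of the case.
- dowel: Bystander: short thick steel dowel, 18 mm diameter, 85 mm long, upright in an equal black block on the other side of the case. Origin: lower end, 10 mm above the shelf.
- canister: Bystander: yellow plastic canister 52 mm across, 70 mm high, standing in the case. Origin: centre of its underside.
- funnel: Bystander: brass funnel, mouth 68 mm, set in the round hole of a 50 mm high block; its rim is 90 mm above the shelf. Origin: lower end of its stem.
- vial: Bystander: closed glass vial 28 mm across, 70 mm high. Origin: centre of its underside.
- stopper: Bystander: grey rubber stopper 44 mm across, 30 mm high. Origin: centre of its underside.
- torque_wrench: Bystander: stubby steel torque wrench lying flat, about 160 x 34 x 24 mm. Origin: under its middle, x along its length.

How it is judged:
By the outcome, as a careful person would: the job done as asked, in the order asked, and still so for the second after the job is handed in, while the arm keeps its last pose, push and grip.
It also fails if it takes over 72 s, if anything falls off the work surface, if the arm or the gripper's body presses on something with over 40 N, if the wrist force passes 120 N, or if a joint passes its speed limit or range.

## Working session

There is one attempt and no reset: what is moved stays moved. The work goes in short steps, Python scripts to look and compute and a tool call to move; the robot and the scene stay as the last step left them, time stands still between calls to the robot, and variables do not carry over. Pictures are saved under pics/ and viewed, at most 10 in all, crops included, and the job is handed in when it is done.

Besides the shell and the picture viewer there is one more tool, called after "Emit:" as name(argument=value, ...), one argument or row to a line, values as JSON. drive_tool: Moves the arm, as the interface text tells. Its arguments: {"type":"object","properties":{"steps":{"type":"array"},"hand":{"type":"number"},"force":{"type":"number"}},"required":["steps"]}

```bash
mkdir -p pics; cat > h.py <<'E'
import numpy as np, cv2
from bench import manip, camera, camera_info, look_for, place_of
from scipy.spatial.transform import Rotation as R
def cam(name):
    i=camera_info(name); K=np.array(i["camera_matrix"])
    if name=="wrist":
        o=manip.get_obs(); T=np.eye(4); T[:3,:3]=R.from_rotvec(o["tool_rot"]).as_matrix(); T[:3,3]=o["tcp_pos"]
        T=T@np.array(i["tool_from_camera"]); return K,T[:3,3],T[:3,:3]
    r=np.array(i["rotation"]); r=r if r.shape==(3,3) else R.from_rotvec(r).as_matrix()
    return K,np.array(i["position"]),r
def proj(c,p):
    K,t,r=c; q=K@(r.T@(np.array(p)-t)); return q[:2]/q[2]
def ray(c,uv):
    K,t,r=c; d=r@np.linalg.solve(K,[uv[0],uv[1],1.]); return t,d/np.linalg.norm(d)
def atz(c,uv,z):
    t,d=ray(c,uv); return t+d*(z-t[2])/d[2]
def tri(obs):
    A=np.zeros((3,3));b=np.zeros(3)
    for c,uv in obs:
        t,d=ray(c,uv);P=np.eye(3)-np.outer(d,d);A+=P;b+=P@t
    return np.linalg.solve(A,b)
E
python3 - <<'E'
from h import *
np.set_printoptions(precision=1,suppress=True)
for n in("side","top"):
    cv2.imwrite(f"pics/{n}0.png",camera(n)); print(n,cam(n)[1])
    for l in "case lid_hinge lid_press up_bush low_bush rod rod_stand dowel canister funnel vial stopper torque_wrench".split():
        r=place_of(n,l); print(l,[(np.array(x["location"]),round(x["conf"],2)) for x in r[:2]])
    print(camera_info(n)["rotation"])
o=manip.get_obs();print(o["tool_rot"],o["time_s"],camera_info("wrist")["tool_from_camera"])
E
```

```text
side [463.3 760.9 602.1]
case [(array([520. , -50. ,   0.2]), 0.72), (array([513.4, 220.4,   0.7]), 0.49)]
lid_hinge [(array([458.3, -69.8,  97.9]), 0.75)]
lid_press [(array([506.9, -56.4, 196.8]), 0.6)]
up_bush [(array([525.2, -51.3, 242.9]), 0.57)]
low_bush [(array([608.7, -18.9,  66.6]), 0.79), (array([729.9, 179.9,  -2.2]), 0.71)]
rod [(array([519.1, -52.3,  -3.5]), 0.63), (array([339.9, 218.7,   0. ]), 0.61)]
rod_stand [(array([511.6, 223.2,   1.2]), 0.83)]
dowel [(array([ 563.9, -255.5,    7.6]), 0.6), (array([512.5, 225.1,   2.1]), 0.55)]
canister []
funnel []
vial [(array([726. , 177.5,  -3.2]), 0.96)]
stopper [(array([512.1, 224.2,   2. ]), 0.71), (array([ 563.5, -254.8,    8.9]), 0.29)]
torque_wrench [(array([343. , 214.3,   1.4]), 0.96)]
[-0.1  2.7 -1.4]
top [ 399.     7.2 1124.8]
case [(array([523.6, -53.3,  -2.8]), 0.8)]
lid_hinge [(array([460.2, -69.5,  97.2]), 0.72)]
lid_press [(array([506.8, -55.1, 197.8]), 0.76)]
up_bush []
low_bush [(array([608.3, -18.5,  61.6]), 0.68), (array([ 566.9, -253.9,    9.9]), 0.65)]
rod [(array([339.2, 211.3,  -2.2]), 0.57), (array([514. , 222.5,   9.3]), 0.51)]
rod_stand [(array([515.2, 221.2,   1.7]), 0.62)]
dowel [(array([ 562.4, -254.9,    7.1]), 0.43)]
canister []
funnel [(array([ 720.2, -157.1,   12.1]), 0.93), (array([ 566.1, -255.9,    8.9]), 0.64)]
vial [(array([727.5, 178.1,   0.4]), 0.55), (array([459.5, -70.4,  95.6]), 0.25)]
stopper [(array([ 379.1, -166.3,   -3.7]), 0.61), (array([613. , -17.1,  61.5]), 0.27)]
torque_wrench [(array([339.5, 212.6,  -0.7]), 0.69)]
[-2.2  2.1 -0.2]
[3.1 0.4 0. ] 1.4 [[  -0.    -0.9   -0.3   84.6]
 [   1.    -0.     0.     0.1]
 [  -0.    -0.3    0.9 -163.9]
 [   0.     0.     0.     1. ]]
```

View pics/side0.png

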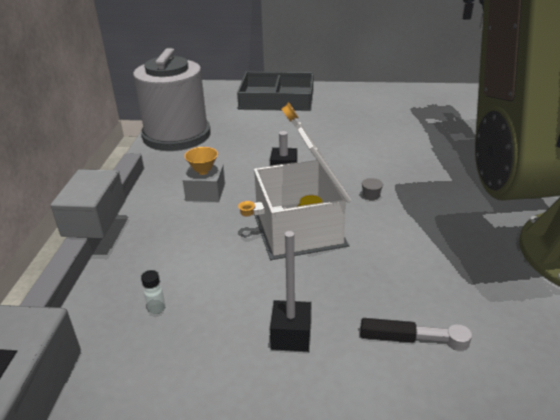

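View pics/top0.png

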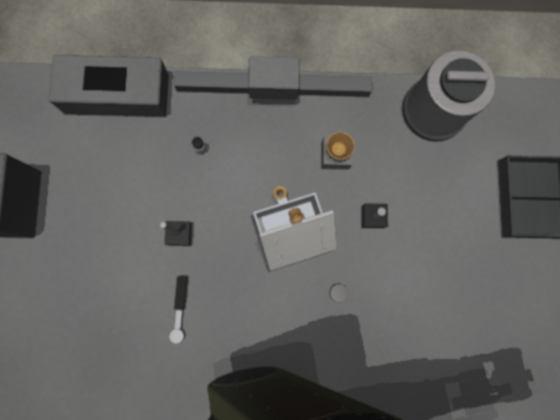

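```bash
cat >> h.py <<'E'
def go(p,yaw=None):
    o=manip.get_obs(); M=R.from_rotvec(o["tool_rot"]).as_matrix()
    y=np.degrees(np.arctan2(M[1,0],M[0,0]))
    print("t",o["time_s"],"pos",np.round(o["tcp_pos"],1),"yaw",round(y,2),"z",np.round(M[:,2],4),"F",np.round(o["wrist_force"],1),"open",round(o["opening"],1),"gf",np.round(o["grasp_force"],1),"j",np.round(o["joints"],2))
    print("tool shift",np.round(M.T@(np.array(p)-o["tcp_pos"]),1))
    if yaw is not None:
        W=R.from_euler("z",yaw,degrees=True).as_matrix()@np.diag([1,-1,-1])
        print("turn az",np.round(np.degrees(R.from_matrix(M.T@W).as_rotvec()),2),"then shift",np.round(W.T@(np.array(p)-o["tcp_pos"]),1))
E
python3 -c "
from h import *
go([400,-95,209],18.8)"
```

```text
t 1.4 pos [ 139.7 -532.   208.8] yaw 14.71 z [ 0. -0. -1.] F [0.5 0.2 0.1] open 85.5 gf 0.0 j [-1.38  0.3   1.52  0.    1.32 -0.07]
tool shift [ 3.628e+02 -3.565e+02 -2.000e-01]
turn az [ 0.   -0.   -4.09] then shift [ 3.872e+02 -3.298e+02 -2.000e-01]
```

Emit:
drive_tool(
  steps=[
    {"az": -4.1},
    {"dx": 26, "dy": -22},
    {"dx": 26, "dy": -22},
    {"dx": 26, "dy": -22},
    {"dx": 26, "dy": -22},
  ],
  hand=1,
  force=40,
)

```text
$.steps[0]: bad value
```

Emit:
drive_tool(
  steps=[
    {"dx": 26, "dy": -22},
    {"dx": 26, "dy": -22},
    {"dx": 26, "dy": -22},
    {"dx": 26, "dy": -22},
    {"dx": 26, "dy": -22},
  ],
)

```text
$.steps[0]: bad value
```

Emit:
drive_tool(
  steps=[
    {"dx": 26, "dy": -22},
    {"dx": 26, "dy": -22},
    {"dx": 26, "dy": -22},
    {"dx": 26, "dy": -22},
    {"dx": 26, "dy": -22},
  ],
)

```text
$.steps[0]: bad value
```

```bash
python3 -c "
from h import *
go([470,-66,201],18.8)
camera('side')
print(place_of('side','lid_press')[:1],place_of('side','up_bush')[:1])
cv2.imwrite('pics/side1.png',camera('side'))"
```

```text
t 1.4 pos [ 139.7 -532.   208.8] yaw 14.71 z [ 0. -0. -1.] F [0.5 0.2 0.1] open 85.5 gf 0.0 j [-1.38  0.3   1.52  0.    1.32 -0.07]
tool shift [ 437.8 -366.8    7.8]
turn az [ 0.   -0.   -4.09] then shift [ 462.9 -334.7    7.8]
[{'location': [509.1, -55.6, 194.2], 'conf': 0.56}] [{'location': [523.1, -50.9, 240.0], 'conf': 0.97}]
```

View pics/side1.png

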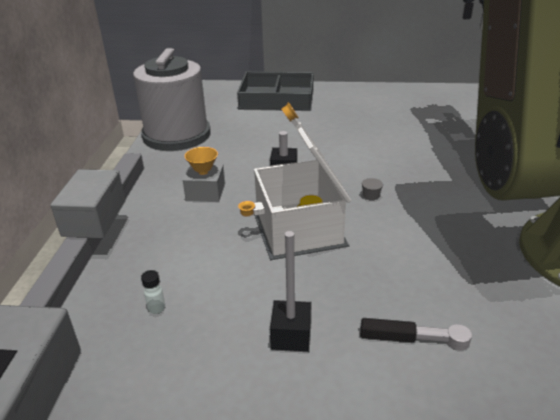

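The arm hasn't moved; the scene is unchanged. The rows probably need all six keys.

Emit:
drive_tool(
  steps=[
    {"dx": 0, "dy": 0, "dz": 0, "ax": 0, "ay": 0, "az": -4.1},
    {"dx": 26, "dy": -22, "dz": 0, "ax": 0, "ay": 0, "az": 0},
    {"dx": 26, "dy": -22, "dz": 0, "ax": 0, "ay": 0, "az": 0},
    {"dx": 26, "dy": -22, "dz": 0, "ax": 0, "ay": 0, "az": 0},
    {"dx": 26, "dy": -22, "dz": 0, "ax": 0, "ay": 0, "az": 0},
  ],
  hand=1,
  force=40,
)

```text
time_s: 2.1
tcp_pos: [210.2, -413.9, 208.8]
tool_rot: [3.099, 0.513, 0.0]
wrist_force: [-0.1, -0.3, 0.5]
opening: 11.9
grasp_force: 0.0
```

Emit:
drive_tool(
  steps=[
    {"dx": 26, "dy": -22, "dz": 0, "ax": 0, "ay": 0, "az": 0},
    {"dx": 26, "dy": -22, "dz": 0, "ax": 0, "ay": 0, "az": 0},
    {"dx": 26, "dy": -22, "dz": 0, "ax": 0, "ay": 0, "az": 0},
    {"dx": 26, "dy": -22, "dz": 0, "ax": 0, "ay": 0, "az": 0},
    {"dx": 26, "dy": -22, "dz": 0, "ax": 0, "ay": 0, "az": 0},
  ],
)

```text
time_s: 2.6
tcp_pos: [297.8, -267.9, 209.0]
tool_rot: [3.099, 0.513, 0.001]
wrist_force: [-0.2, -0.5, -0.4]
opening: -0.2
grasp_force: 0.0
```

Emit:
drive_tool(
  steps=[
    {"dx": 26, "dy": -22, "dz": 0, "ax": 0, "ay": 0, "az": 0},
    {"dx": 26, "dy": -22, "dz": 0, "ax": 0, "ay": 0, "az": 0},
    {"dx": 26, "dy": -22, "dz": 0, "ax": 0, "ay": 0, "az": 0},
    {"dx": 26, "dy": -22, "dz": 0, "ax": 0, "ay": 0, "az": 0},
    {"dx": 26, "dy": -22, "dz": 0, "ax": 0, "ay": 0, "az": 0},
  ],
)

```text
time_s: 3.1
tcp_pos: [385.5, -121.7, 209.0]
tool_rot: [3.099, 0.513, 0.001]
wrist_force: [-0.4, -0.7, -0.4]
opening: -0.2
grasp_force: 0.0
```

```bash
python3 -c "
from h import *
go([470,-66,201],18.8)
cv2.imwrite('pics/side2.png',camera('side'))"
```

```text
t 3.1 pos [ 385.5 -121.7  209. ] yaw 18.81 z [ 6.e-04 -3.e-04 -1.e+00] F [-0.4 -0.7 -0.4] open -0.2 gf 0.0 j [-0.4  -0.03  1.9  -0.    1.28  0.85]
tool shift [ 98.  -25.5   8. ]
turn az [ 0.03 -0.03  0.01] then shift [ 98.  -25.5   8. ]
```

View pics/side2.png

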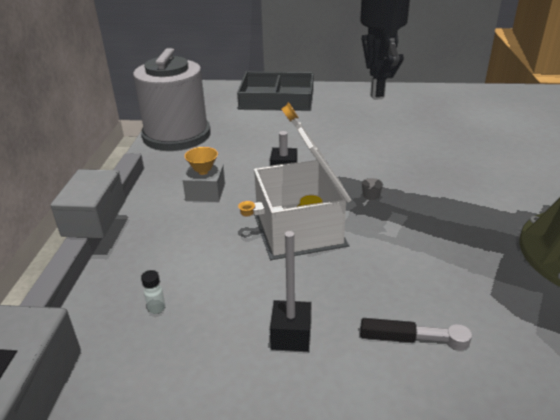

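Emit:
drive_tool(
  steps=[
    {"dx": 25, "dy": -6.5, "dz": 0, "ax": 0, "ay": 0, "az": 0},
    {"dx": 25, "dy": -6.5, "dz": 0, "ax": 0, "ay": 0, "az": 0},
    {"dx": 24, "dy": -6.5, "dz": 0, "ax": 0, "ay": 0, "az": 0},
    {"dx": 24, "dy": -6, "dz": 0, "ax": 0, "ay": 0, "az": 0},
    {"dx": 13, "dy": 0, "dz": 0, "ax": 0, "ay": 0, "az": 0},
  ],
)

```text
time_s: 3.65
tcp_pos: [482.9, -62.0, 208.7]
tool_rot: [-3.099, -0.515, -0.0]
wrist_force: [-0.3, 0.1, 0.5]
opening: 0.0
grasp_force: 0.0
```

Emit:
drive_tool(
  steps=[
    {"dx": 13, "dy": 0, "dz": 1, "ax": 0, "ay": 0, "az": 0},
    {"dx": 12, "dy": 0, "dz": 7, "ax": 0, "ay": 0, "az": 0},
    {"dx": 11, "dy": 0, "dz": 8, "ax": 0, "ay": 0, "az": 0},
    {"dx": 8, "dy": 0, "dz": 8, "ax": 0, "ay": 0, "az": 0},
    {"dx": 8, "dy": 0, "dz": 8, "ax": 0, "ay": 0, "az": 0},
  ],
)

```text
time_s: 4.15
tcp_pos: [531.3, -46.3, 176.0]
tool_rot: [-3.099, -0.513, 0.001]
wrist_force: [-1.5, -0.1, 2.1]
opening: 0.1
grasp_force: 0.9
```

```bash
python3 -c "
from h import *
go([554,-37,115],18.8)
cv2.imwrite('pics/side3.png',camera('side'))"
```

```text
t 4.15 pos [531.3 -46.3 176. ] yaw 18.8 z [-5.e-04 -0.e+00 -1.e+00] F [-1.5 -0.1  2.1] open 0.1 gf 0.9 j [-0.16  0.29  1.61 -0.    1.24  1.09]
tool shift [24.5 -1.5 61. ]
turn az [-0.01  0.03  0.  ] then shift [24.5 -1.5 61. ]
```

View pics/side3.png

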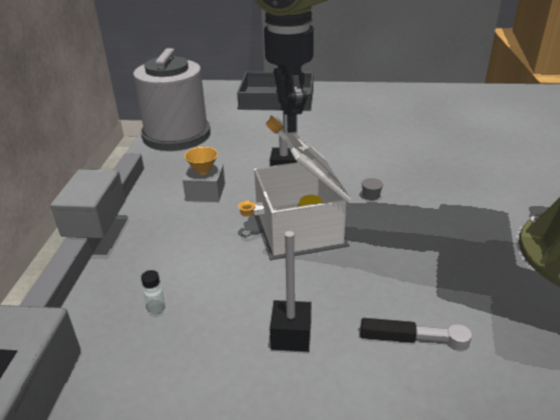

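The finger is on the lid (contact near (292,135)) and the lid is swinging down; I continue along the arc.

Emit:
drive_tool(
  steps=[
    {"dx": 6, "dy": 0, "dz": 9, "ax": 0, "ay": 0, "az": 0},
    {"dx": 6, "dy": 0, "dz": 10, "ax": 0, "ay": 0, "az": 0},
    {"dx": 4, "dy": 0, "dz": 10, "ax": 0, "ay": 0, "az": 0},
    {"dx": 4, "dy": 0, "dz": 11, "ax": 0, "ay": 0, "az": 0},
    {"dx": 2, "dy": 0, "dz": 10, "ax": 0, "ay": 0, "az": 0},
  ],
)

```text
time_s: 4.7
tcp_pos: [552.0, -39.1, 125.7]
tool_rot: [-3.099, -0.514, 0.0]
wrist_force: [-0.1, 0.7, 2.4]
opening: 0.2
grasp_force: 0.8
```

Emit:
drive_tool(
  steps=[
    {"dx": 1, "dy": 0, "dz": 4, "ax": 0, "ay": 0, "az": 0},
    {"dx": 0, "dy": 0, "dz": 3, "ax": 0, "ay": 0, "az": 0},
    {"dx": 0, "dy": 0, "dz": 3, "ax": 0, "ay": 0, "az": 0},
  ],
)

```text
time_s: 5.0
tcp_pos: [552.9, -38.9, 116.8]
tool_rot: [3.099, 0.513, 0.001]
wrist_force: [0.8, 0.1, 2.2]
opening: 0.0
grasp_force: 0.8
```

Emit:
drive_tool(
  steps=[
    {"dx": 0, "dy": 0, "dz": 2, "ax": 0, "ay": 0, "az": 0},
    {"dx": 0, "dy": 0, "dz": 2, "ax": 0, "ay": 0, "az": 0},
    {"dx": 0, "dy": 0, "dz": 0, "ax": 0, "ay": 0, "az": 0},
  ],
)

```text
time_s: 5.3
tcp_pos: [552.7, -39.0, 112.7]
tool_rot: [3.099, 0.513, -0.0]
wrist_force: [1.2, 0.0, -0.2]
opening: -0.3
grasp_force: 0.1
```

Emit:
drive_tool(
  steps=[
    {"dx": 0, "dy": 0, "dz": 1, "ax": 0, "ay": 0, "az": 0},
    {"dx": 0, "dy": 0, "dz": 0, "ax": 0, "ay": 0, "az": 0},
  ],
)

```text
time_s: 5.5
tcp_pos: [552.8, -38.9, 111.8]
tool_rot: [3.099, 0.513, 0.0]
wrist_force: [1.5, 0.1, 0.3]
opening: -0.3
grasp_force: 0.4
```

Emit:
drive_tool(
  steps=[
    {"dx": 0, "dy": 0, "dz": 2, "ax": 0, "ay": 0, "az": 0},
    {"dx": 0, "dy": 0, "dz": 0, "ax": 0, "ay": 0, "az": 0},
  ],
)

```text
time_s: 5.7
tcp_pos: [552.7, -38.9, 109.6]
tool_rot: [-3.099, -0.513, 0.0]
wrist_force: [0.8, 0.2, 0.4]
opening: -0.2
grasp_force: 0.3
```

```bash
python3 -c "
from h import *
go([554,-37,115],18.8)
i=camera('side')
print([ (l,place_of('side',l)[:1]) for l in ('lid_press','up_bush','case_lid')])
cv2.imwrite('pics/side4.png',cv2.resize(i[100:260,200:400],(800,600),interpolation=3))"
```

```text
t 5.7 pos [552.7 -38.9 109.6] yaw 18.81 z [-2.e-04  0.e+00 -1.e+00] F [0.8 0.2 0.4] open -0.2 gf 0.3 j [-0.14  0.41  1.62 -0.    1.12  1.11]
tool shift [ 1.9 -1.4 -5.4]
turn az [-0.    0.01  0.01] then shift [ 1.9 -1.4 -5.4]Traceback (most recent call last):
  File "<string>", line 5, in <module>
    print([ (l,place_of('side',l)[:1]) for l in ('lid_press','up_bush','case_lid')])
               ~~~~~~~~^^^^^^^^^^
ValueError: it knows: canister, case, dowel, funnel, lid_hinge, lid_press, low_bush, rod, rod_stand, stopper, torque_wrench, up_bush, vial
```

```bash
python3 -c "
from h import *
i=camera('side')
print([ (l,place_of('side',l)[:1]) for l in ('lid_press','up_bush','low_bush')])
cv2.imwrite('pics/side4.png',cv2.resize(i[100:250,200:400],(800,600),interpolation=3))"
```

```text
[('lid_press', [{'location': [558.8, -36.7, 131.7], 'conf': 0.63}]), ('up_bush', [{'location': [602.4, -21.6, 150.5], 'conf': 0.93}]), ('low_bush', [{'location': [610.7, -22.5, 63.8], 'conf': 0.69}])]
```

View pics/side4.png

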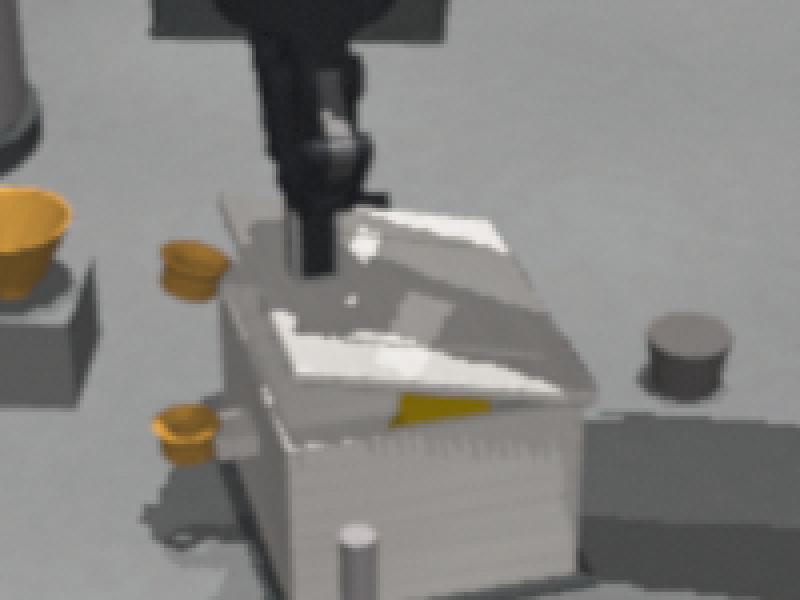

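```bash
python3 -c "
from h import *
c=cam('side')
for z in (98.6,110,120,130,140): print(z,proj(c,[552.7,-38.9,z]),proj(c,[552.7+5,-38.9+15,z]))
i=camera('wrist');w=cam('wrist');print(place_of('wrist','up_bush')[:1],proj(w,[552.7,-38.9,98.6]))
cv2.imwrite('pics/w4.png',i)"
```

```text
98.6 [278.76994228 185.0447747 ] [275.1253219  189.49464352]
110 [278.60385213 179.57062787] [274.93177633 183.98158676]
120 [278.45627036 174.7064963 ] [274.7597704  179.08207644]
130 [278.30688969 169.78307536] [274.58564078 174.12207414]
140 [278.15567704 164.79927438] [274.40934791 169.10045261]
[{'location': [603.0, -25.0, 152.6], 'conf': 0.69}] [277.88878278 249.54784393]
```

View pics/w4.png

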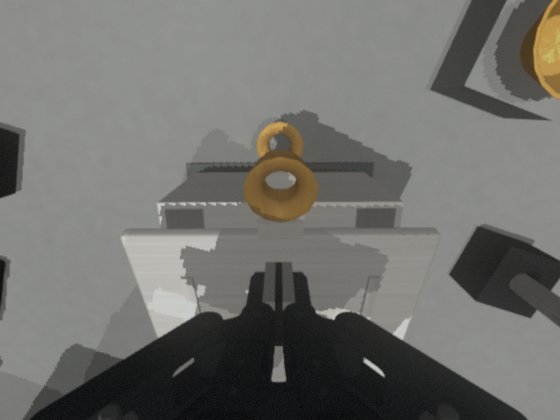

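The wrist view shows the fingers (tips about (280,265)) sunk through the lid surface, and the upper bushing (281,185) still ~40 mm high: the lid is ~0.25 rad short. I back off and push again more carefully.

Emit:
drive_tool(
  steps=[
    {"dx": 0, "dy": 0, "dz": -8, "ax": 0, "ay": 0, "az": 0},
    {"dx": 0, "dy": 0, "dz": -8, "ax": 0, "ay": 0, "az": 0},
    {"dx": 0, "dy": 0, "dz": -8, "ax": 0, "ay": 0, "az": 0},
    {"dx": 0, "dy": 0, "dz": -8, "ax": 0, "ay": 0, "az": 0},
    {"dx": 0, "dy": 0, "dz": -8, "ax": 0, "ay": 0, "az": 0},
  ],
)

```text
time_s: 6.65
tcp_pos: [552.8, -38.9, 150.7]
tool_rot: [3.099, 0.513, 0.001]
wrist_force: [-0.2, 0.3, 0.1]
opening: 0.2
grasp_force: 0.0
```

```bash
python3 -c "
from h import *
i=camera('side')
print([ (l,place_of('side',l)[:1]) for l in ('lid_press','up_bush','low_bush')])
i=camera('wrist')
print([ (l,place_of('wrist',l)[:1]) for l in ('lid_press','up_bush','low_bush')])
go([554,-37,115],18.8)"
```

```text
[('lid_press', [{'location': [562.9, -35.0, 130.5], 'conf': 0.78}]), ('up_bush', [{'location': [600.8, -22.5, 151.0], 'conf': 0.81}]), ('low_bush', [{'location': [609.1, -20.3, 65.7], 'conf': 0.84}])]
[('lid_press', [{'location': [558.6, -34.3, 135.8], 'conf': 0.55}]), ('up_bush', [{'location': [601.8, -23.2, 145.9], 'conf': 0.94}]), ('low_bush', [{'location': [612.4, -23.0, 64.6], 'conf': 0.75}])]
t 7.05 pos [552.6 -38.9 149.4] yaw 18.81 z [-6.e-04  1.e-04 -1.e+00] F [-0.3  0.1  0.1] open 0.1 gf 0.0 j [-0.14  0.36  1.58 -0.    1.2   1.11]
tool shift [ 2.  -1.3 34.4]
turn az [-0.02  0.03  0.01] then shift [ 1.9 -1.3 34.4]
```

Emit:
drive_tool(
  steps=[
    {"dx": 6, "dy": 0, "dz": 0, "ax": 0, "ay": 0, "az": 0},
    {"dx": 5, "dy": 0, "dz": 1, "ax": 0, "ay": 0, "az": 0},
    {"dx": 0, "dy": 0, "dz": 2, "ax": 0, "ay": 0, "az": 0},
    {"dx": 0, "dy": 0, "dz": 1, "ax": 0, "ay": 0, "az": 0},
  ],
)

```text
time_s: 7.45
tcp_pos: [563.1, -35.3, 145.3]
tool_rot: [-3.099, -0.514, 0.001]
wrist_force: [0.5, 0.7, 0.0]
opening: -0.2
grasp_force: 0.0
```

Emit:
drive_tool(
  steps=[
    {"dx": 0, "dy": 0, "dz": 1, "ax": 0, "ay": 0, "az": 0},
    {"dx": 0, "dy": 0, "dz": 1, "ax": 0, "ay": 0, "az": 0},
    {"dx": 0, "dy": 0, "dz": 1, "ax": 0, "ay": 0, "az": 0},
    {"dx": 0, "dy": 0, "dz": 1, "ax": 0, "ay": 0, "az": 0},
  ],
)

```text
time_s: 7.85
tcp_pos: [563.2, -35.4, 141.8]
tool_rot: [3.099, 0.513, 0.0]
wrist_force: [-0.0, -0.4, 0.2]
opening: 0.3
grasp_force: 0.0
```

Emit:
drive_tool(
  steps=[
    {"dx": 0, "dy": 0, "dz": 1, "ax": 0, "ay": 0, "az": 0},
    {"dx": 0, "dy": 0, "dz": 1, "ax": 0, "ay": 0, "az": 0},
    {"dx": 0, "dy": 0, "dz": 1, "ax": 0, "ay": 0, "az": 0},
    {"dx": 0, "dy": 0, "dz": 1, "ax": 0, "ay": 0, "az": 0},
  ],
)

```text
time_s: 8.25
tcp_pos: [563.1, -35.3, 137.7]
tool_rot: [-3.099, -0.513, 0.0]
wrist_force: [0.5, 0.0, 0.7]
opening: -0.4
grasp_force: 0.0
```

Emit:
drive_tool(
  steps=[
    {"dx": 0, "dy": 0, "dz": 1, "ax": 0, "ay": 0, "az": 0},
    {"dx": 0, "dy": 0, "dz": 1, "ax": 0, "ay": 0, "az": 0},
    {"dx": 0, "dy": 0, "dz": 1, "ax": 0, "ay": 0, "az": 0},
    {"dx": 0, "dy": 0, "dz": 1, "ax": 0, "ay": 0, "az": 0},
  ],
)

```text
time_s: 8.65
tcp_pos: [563.2, -35.3, 133.7]
tool_rot: [-3.099, -0.513, -0.0]
wrist_force: [-0.2, -0.4, 0.1]
opening: 0.4
grasp_force: 0.0
```

```bash
python3 -c "
from h import *
i=camera('side')
print([ (l,place_of('side',l)[:1]) for l in ('lid_press','up_bush')])
i=camera('wrist')
print([ (l,place_of('wrist',l)[:1]) for l in ('lid_press','up_bush')])
go([554,-37,115],18.8)"
```

```text
[('lid_press', [{'location': [560.9, -38.2, 129.8], 'conf': 0.85}]), ('up_bush', [{'location': [600.2, -20.8, 153.4], 'conf': 0.93}])]
[('lid_press', [{'location': [559.6, -36.1, 131.2], 'conf': 0.69}]), ('up_bush', [{'location': [603.8, -22.7, 147.1], 'conf': 0.56}])]
t 8.95 pos [563.2 -35.4 133.8] yaw 18.81 z [ 1.e-04  0.e+00 -1.e+00] F [-0.1 -0.1  0.2] open -0.1 gf 0.0 j [-0.13  0.4   1.56  0.    1.17  1.11]
tool shift [-9.2 -1.4 18.8]
turn az [ 0.   -0.    0.01] then shift [-9.2 -1.4 18.8]
```

```bash
python3 -c "
from h import *
i=camera('wrist');w=cam('wrist');j=cv2.imread('pics/w4.png')
o=manip.get_obs();M=R.from_rotvec(o['tool_rot']).as_matrix()
for k in (-30,-19,-8,0,11,20): print(k,proj(w,o['tcp_pos']+M@[0,0,k]),proj(w,o['tcp_pos']+M@[11,8,k]))
print('now',i[235:300:3,270].mean(1).astype(int)); print('w4',j[235:300:3,270].mean(1).astype(int))
s=camera('side');c=cam('side');print(proj(c,o['tcp_pos']+M@[0,0,11]))
a=cv2.resize(s[100:250,200:400],(800,600),interpolation=3)[:,150:550]
b=i[180:330,230:330];b=cv2.resize(b,(400,600),interpolation=3)
cv2.imwrite('pics/m5.png',np.hstack([a,b]))"
```

```text
-30 [277.88356966 285.63081421] [294.25178852 266.05583974]
-19 [277.88433017 274.32422928] [293.19667348 255.75846664]
-8 [277.8850004  264.35971974] [292.26943735 246.70912505]
0 [277.88543994 257.82496342] [291.66269008 240.78758782]
11 [277.88598812 249.6751322 ] [290.90746357 233.4169705 ]
20 [277.88639458 243.63218796] [290.34853471 227.96211605]
now [114 113 117 121 116 117 115 116 117  91  78  78  78  77  76  76  78  76
  76  76  75  77]
w4 [112 113 116 116 117 113 114 115 117  89  78  76  76  75  76  77  75  76
  73  74  75  72]
[272.25483557 174.1941284 ]
```

View pics/m5.png

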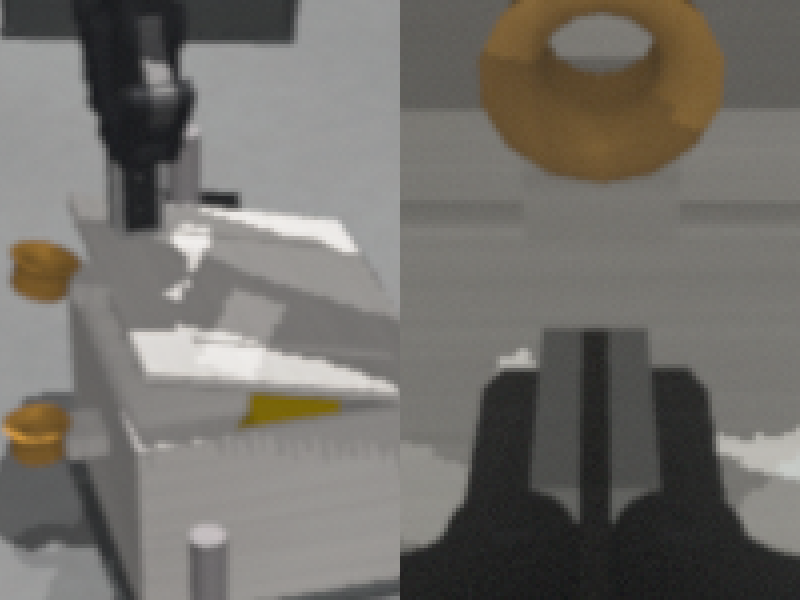

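Both views agree: the closed fingertips (wrist (280,262), side ≈(272,157)) really stand about 25 mm behind the reported TCP, so they are still above the lid and never went through it. I keep lowering, watching the force.

Emit:
drive_tool(
  steps=[
    {"dx": 0, "dy": 0, "dz": 5, "ax": 0, "ay": 0, "az": 0},
    {"dx": 0, "dy": 0, "dz": 5, "ax": 0, "ay": 0, "az": 0},
    {"dx": 0, "dy": 0, "dz": 5, "ax": 0, "ay": 0, "az": 0},
    {"dx": 0, "dy": 0, "dz": 5, "ax": 0, "ay": 0, "az": 0},
    {"dx": 0, "dy": 0, "dz": 4, "ax": 0, "ay": 0, "az": 0},
  ],
)

```text
time_s: 9.55
tcp_pos: [563.2, -35.4, 109.3]
tool_rot: [-3.099, -0.513, 0.0]
wrist_force: [0.4, -0.0, 2.1]
opening: 0.3
grasp_force: 0.7
```

Emit:
drive_tool(
  steps=[
    {"dx": 0, "dy": 0, "dz": 4, "ax": 0, "ay": 0, "az": 0},
    {"dx": 0, "dy": 0, "dz": 4, "ax": 0, "ay": 0, "az": 0},
    {"dx": 0, "dy": 0, "dz": 4, "ax": 0, "ay": 0, "az": 0},
  ],
)

```text
time_s: 9.85
tcp_pos: [563.3, -35.3, 97.6]
tool_rot: [3.099, 0.514, 0.0]
wrist_force: [1.2, 0.6, 0.4]
opening: 0.3
grasp_force: 0.7
```

Emit:
drive_tool(
  steps=[
    {"dx": 0, "dy": 0, "dz": 3, "ax": 0, "ay": 0, "az": 0},
    {"dx": 0, "dy": 0, "dz": 3, "ax": 0, "ay": 0, "az": 0},
  ],
)

```text
time_s: 10.05
tcp_pos: [563.2, -35.4, 91.6]
tool_rot: [3.099, 0.513, 0.0]
wrist_force: [1.1, 1.0, 2.1]
opening: -0.2
grasp_force: 0.7
```

Emit:
drive_tool(
  steps=[
    {"dx": 0, "dy": 0, "dz": 3, "ax": 0, "ay": 0, "az": 0},
    {"dx": 0, "dy": 0, "dz": 3, "ax": 0, "ay": 0, "az": 0},
    {"dx": 0, "dy": 0, "dz": 0, "ax": 0, "ay": 0, "az": 0},
  ],
)

```text
time_s: 10.35
tcp_pos: [562.9, -35.4, 85.3]
tool_rot: [-3.099, -0.513, 0.001]
wrist_force: [-0.2, 0.1, -0.2]
opening: 0.0
grasp_force: 0.0
```

Emit:
drive_tool(
  steps=[
    {"dx": 0, "dy": 0, "dz": 2, "ax": 0, "ay": 0, "az": 0},
    {"dx": 0, "dy": 0, "dz": 2, "ax": 0, "ay": 0, "az": 0},
    {"dx": 0, "dy": 0, "dz": 0, "ax": 0, "ay": 0, "az": 0},
  ],
)

```text
time_s: 10.65
tcp_pos: [563.1, -35.3, 81.5]
tool_rot: [-3.099, -0.513, 0.0]
wrist_force: [0.1, -0.5, -0.5]
opening: 0.1
grasp_force: 0.0
```

```bash
python3 -c "
from h import *
i=camera('side')
print([ (l,place_of('side',l)[:1]) for l in ('lid_press','up_bush')])
i=camera('wrist')
print([ (l,place_of('wrist',l)[:1]) for l in ('lid_press','up_bush')])
go([554,-37,115],18.8)"
```

```text
[('lid_press', [{'location': [569.0, -37.2, 105.3], 'conf': 0.71}]), ('up_bush', [{'location': [608.8, -22.2, 112.1], 'conf': 0.83}])]
[('lid_press', [{'location': [565.1, -32.0, 105.7], 'conf': 0.82}]), ('up_bush', [])]
t 10.95 pos [563.1 -35.4  81.8] yaw 18.81 z [-0. -0. -1.] F [-0.2  0.4 -0.4] open -0.1 gf 0.0 j [-0.13  0.47  1.61 -0.    1.07  1.11]
tool shift [ -9.2  -1.4 -33.2]
turn az [0.   0.   0.01] then shift [ -9.2  -1.4 -33.2]
```

Emit:
drive_tool(
  steps=[
    {"dx": 0, "dy": 0, "dz": 1.5, "ax": 0, "ay": 0, "az": 0},
    {"dx": 0, "dy": 0, "dz": 1.5, "ax": 0, "ay": 0, "az": 0},
  ],
)

```text
time_s: 11.15
tcp_pos: [563.5, -35.4, 80.3]
tool_rot: [3.099, 0.513, 0.002]
wrist_force: [-13.6, 1.2, 29.2]
opening: -0.2
grasp_force: 15.0
```

Emit:
drive_tool(
  steps=[
    {"dx": 0, "dy": 0, "dz": 1, "ax": 0, "ay": 0, "az": 0},
    {"dx": 0, "dy": 0, "dz": 1, "ax": 0, "ay": 0, "az": 0},
  ],
)

```text
time_s: 11.35
tcp_pos: [563.6, -35.5, 80.1]
tool_rot: [3.099, 0.514, 0.003]
wrist_force: [-22.3, 1.4, 46.3]
opening: -0.1
grasp_force: 23.0
```

Emit:
drive_tool(
  steps=[
    {"dx": 0, "dy": 0, "dz": 1, "ax": 0, "ay": 0, "az": 0},
  ],
)

```text
time_s: 11.45
tcp_pos: [563.6, -35.5, 80.0]
tool_rot: [3.098, 0.514, 0.003]
wrist_force: [-27.4, 2.1, 56.0]
opening: -0.3
grasp_force: 28.0
```

Hard stop reached (force rises sharply at TCP z 80.3 → tips 23 mm behind the TCP). Lid shut. Retract and look.

Emit:
drive_tool(
  steps=[
    {"dx": 0, "dy": 0, "dz": -10, "ax": 0, "ay": 0, "az": 0},
    {"dx": 0, "dy": 0, "dz": -30, "ax": 0, "ay": 0, "az": 0},
    {"dx": 0, "dy": 0, "dz": -40, "ax": 0, "ay": 0, "az": 0},
    {"dx": 0, "dy": 0, "dz": -40, "ax": 0, "ay": 0, "az": 0},
    {"dx": 0, "dy": 0, "dz": 0, "ax": 0, "ay": 0, "az": 0},
  ],
  hand=-1,
)

```text
time_s: 11.95
tcp_pos: [565.1, -35.6, 201.3]
tool_rot: [3.097, 0.513, 0.013]
wrist_force: [0.1, 0.7, -0.7]
opening: 72.5
grasp_force: 0.0
```

```bash
cat >> h.py <<'E'
def brass(img,near,rad=45):
    h=cv2.cvtColor(img,cv2.COLOR_BGR2HSV); m=cv2.inRange(h,(8,110,60),(28,255,255))
    k=np.zeros_like(m); cv2.circle(k,tuple(int(v) for v in near),rad,255,-1); m&=k
    n,l,s,c=cv2.connectedComponentsWithStats(m)
    j=1+np.argmax(s[1:,4]); cs,_=cv2.findContours((l==j).astype(np.uint8),cv2.RETR_EXTERNAL,cv2.CHAIN_APPROX_NONE)
    return m,s[j],cv2.fitEllipse(max(cs,key=len))
E
python3 -c "
from h import *
i=camera('wrist');w=cam('wrist')
print(place_of('wrist','up_bush')[:1],place_of('wrist','lid_press')[:1])
p=proj(w,[608.5,-19.5,109]);print(p);m,s,e=brass(i,p,60);print(s,e,atz(w,e[0],109))
cv2.imwrite('pics/w6.png',i)
i=camera('side');c=cam('side');p=proj(c,[608.5,-19.5,109]);m,s,e=brass(i,p,14);print(p,s,e,place_of('side','up_bush')[:1],place_of('side','lid_press')[:1])
i=camera('top');c=cam('top');p=proj(c,[608.5,-19.5,109]);m,s,e=brass(i,p,14);print(p,s,e,atz(c,e[0],109))
go([554,-37,115],18.8)"
```

```text
[{'location': [609.1, -23.6, 106.5], 'conf': 0.95}] [{'location': [563.6, -34.3, 102.5], 'conf': 0.67}]
[276.62488365 155.46409845]
[ 260  133   36   41 1007] ((277.6549072265625, 153.5138702392578), (35.5206184387207, 38.955875396728516), 179.6887969970703) [610.26170251 -19.78880617 109.        ]
[245.76530627 184.9594721 ] [237 181  16  15 182] ((244.81466674804688, 187.6843719482422), (14.332989692687988, 14.670034408569336), 113.22293853759766) [{'location': [609.3, -22.7, 111.2], 'conf': 0.74}] [{'location': [568.6, -35.9, 99.3], 'conf': 0.93}]Traceback (most recent call last):
  File "<string>", line 8, in <module>
    i=camera('top');c=cam('top');p=proj(c,[608.5,-19.5,109]);m,s,e=brass(i,p,14);print(p,s,e,atz(c,e[0],109))
                                                                   ~~~~~^^^^^^^^
  File "h.py", line 34, in brass
    j=1+np.argmax(s[1:,4]); cs,_=cv2.findContours((l==j).astype(np.uint8),cv2.RETR_EXTERNAL,cv2.CHAIN_APPROX_NONE)
        ~~~~~~~~~^^^^^^^^^
    return _wrapfunc(a, 'argmax', axis=axis, out=out, **kwds)
    return bound(*args, **kwds)
ValueError: attempt to get argmax of an empty sequence
```

View pics/w6.png

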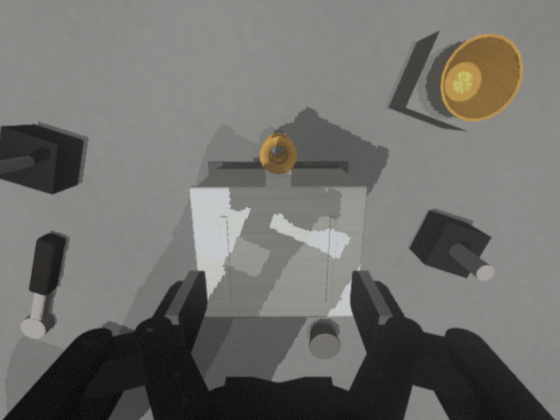

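Lid is shut: plate flat over the case, upper bushing at (278,153) with the bore over the lower one. Now the rod.

```bash
python3 -c "
from h import *
s=cam('side');t=cam('top')
print('roughtop',tri([(s,(290,234)),(t,(163,225))]))
for p in ([513,223,190],[513,223,45],[513,223,100]): print(p,proj(s,p),proj(t,p))
i=camera('side'); print(place_of('side','rod_stand')[:1],place_of('side','rod')[:2],place_of('side','up_bush')[:1])
g=i.mean(2)
for r in (240,260,280,295): print(r,g[r,280:302].astype(int))
print('col290',g[226:246,290].astype(int))
i=camera('top');g=i.mean(2);print(place_of('top','rod_stand')[:1],place_of('top','up_bush')[:1]);print(g[219:240,156:184].astype(int))
go([513,223,260],18.8)"
```

```text
roughtop [511.39648519 220.26551257 188.42432744]
[513, 223, 190] [288.4168454  234.25064832] [161.52529663 224.19065585]
[513, 223, 45] [289.98943044 315.12776123] [175.37882966 231.89963271]
[513, 223, 100] [289.43465949 286.59622145] [170.5805137 229.229548 ]
[{'location': [515.2, 221.4, 3.9], 'conf': 0.76}] [] [{'location': [609.6, -20.3, 111.8], 'conf': 0.87}]
240 [141 141 141 140 126 100  89  96 103 106 106 105 103 107 124 140 145 144
 146 146 145 146]
260 [133 134 133 133 126 108  90  95 101 106 107 107 103 101 111 128 132 131
 132 131 132 132]
280 [151 152 152 153 151 137 106  93  99 105 108 108 104 102 119 147 153 152
 152 152 153 154]
295 [154 152 155 154 153 141 111  94  97 103 108 108 105 101 112 137 152 154
 153 153 154 154]
col290 [141 142 142 143 153 175 188 191 190 180 149 113 105 107 106 107 108 107
 107 107]
[{'location': [374.5, -165.1, -3.1], 'conf': 0.66}] [{'location': [512.4, 222.8, 10.8], 'conf': 0.33}]
[[125 127 126 126 127 126 126 125 125 123 122 121 120 121 121 121 122 123
  122 121 121 121 121 121 121 121 122 122]
 [125 125 125 126 125 126 128 126 123 115 
[... 1840 characters left out ...]
125 126 126 126 126 119 100  79  65  64  63  64  64  64  64  64
   63  62  61  62  62  64  65  66  65  66]
 [125 126 126 127 126 126 125 119 100  78  66  64  64  64  64  65  64  64
   64  64  64  65  65  65  65  65  65  65]
 [125 126 126 126 126 126 125 118  99  77  65  64  64  65  65  64  65  64
   65  65  65  64  66  65  65  66  65  66]
 [125 125 125 126 125 125 124 117  96  74  65  64  64  64  64  65  66  65
   65  65  65  65  65  65  65  65  65  66]]
t 12.65 pos [563.1 -35.4 195.7] yaw 18.81 z [-2.e-04  0.e+00 -1.e+00] F [-0.1  0.1  1.1] open 85.4 gf 0.0 j [-0.13  0.34  1.5   0.    1.3   1.11]
tool shift [  35.8 -260.7  -64.3]
turn az [-0.    0.01  0.01] then shift [  35.8 -260.7  -64.3]
```

Emit:
drive_tool(
  steps=[
    {"dx": 5, "dy": -37, "dz": 0, "ax": 0, "ay": 0, "az": 0},
    {"dx": 5, "dy": -37, "dz": 0, "ax": 0, "ay": 0, "az": 0},
    {"dx": 5, "dy": -37, "dz": 0, "ax": 0, "ay": 0, "az": 0},
    {"dx": 5, "dy": -37, "dz": 0, "ax": 0, "ay": 0, "az": 0},
    {"dx": 5, "dy": -37, "dz": 0, "ax": 0, "ay": 0, "az": 0},
  ],
)

```text
time_s: 13.15
tcp_pos: [526.7, 149.2, 195.9]
tool_rot: [-3.099, -0.513, -0.0]
wrist_force: [-0.5, 0.7, 1.1]
opening: 85.2
grasp_force: 0.0
```

Emit:
drive_tool(
  steps=[
    {"dx": 5, "dy": -37, "dz": 0, "ax": 0, "ay": 0, "az": 0},
    {"dx": 5, "dy": -38, "dz": 0, "ax": 0, "ay": 0, "az": 0},
    {"dx": 0, "dy": 0, "dz": 0, "ax": 0, "ay": 0, "az": 0},
    {"dx": 0, "dy": 0, "dz": 0, "ax": 0, "ay": 0, "az": 0},
  ],
)

```text
time_s: 13.55
tcp_pos: [512.2, 222.5, 195.7]
tool_rot: [3.099, 0.516, -0.0]
wrist_force: [0.8, -0.0, 0.5]
opening: 85.1
grasp_force: 0.0
```

```bash
python3 -c "
from h import *
s=cam('side');t=cam('top');print(tri([(s,(289.6,233.2)),(t,(162.4,224.4))]))
i=camera('wrist');w=cam('wrist');g=i.mean(2)
p=proj(w,[512.2,221.5,190]);print(p,proj(w,[512.2,221.5,45]),place_of('wrist','rod')[:2],place_of('wrist','rod_stand')[:2])
x,y=p.astype(int);print(x-30,y-24);print(g[y-24:y+25:4,x-30:x+31:3].astype(int))
go([512.2,221.5,115],18.8)"
```

```text
[512.09399031 221.1045876  190.35907307]
[278.19961068 253.99383811] [278.04910904 191.797586  ] [{'location': [508.3, 222.2, 9.4], 'conf': 0.8}] [{'location': [509.9, 223.3, 2.1], 'conf': 0.84}]
248 229
[[130 129 128 128 126 126 128 128  87  73  76  74  71  73  79  81  80  78
   94  94  93]
 [132 130 130 127 125 127 129 128  81  73  79  75  72  70  78  76  78  79
   95  95  94]
 [130 130 129 129 127 128 128 129  76  76  77  72  72  71  78  78  78  78
   95  95  94]
 [129 129 130 129 128 127 128 125  76  76  76  75  75  71  77  78  78  79
   94  92  91]
 [129 127 130 129 128 128 127 127  72  75  81  78  73  69  77  77  77  80
   93  93  90]
 [129 127 129 129 129 127 129 126  85  96  95  95  95  89  76  75  80  80
   93  93  92]
 [130 130 129 127 128 128 127 125  94  94  93  94  96  94 101  75  78  77
   87  94  93]
 [130 129  96  53  74  82  91 110  96  93  95  96  95  95  81  76  77  74
   88  92  92]
 [129 118  47  43  40  40  42  60  84 105  98  92  99 121  82  78  77  81
   93  94  94]
 [128  61  48  49  44  40  41  42 115 127 127 126 124 124  82  79  78  88
   93  93  93]
 [115  48  53  54  51  48  49  50 126 125 127 127 127 118  79  78  77  82
   94  94  93]
 [ 52  53  53  52  51  51  53  90 129 127 127 127 127 115  76  76  76  82
   94  93  94]
 [ 49  51  55  53  55  53  56 126 127 127 126 124 127 114  77  76  79  77
   93  93  93]]
t 13.7 pos [512.7 221.2 195.8] yaw 18.75 z [-0.e+00 -1.e-04 -1.e+00] F [ 0.1 -0.7 -0.2] open 85.2 gf 0.0 j [ 0.34  0.33  1.51 -0.    1.3   1.59]
tool shift [-0.4 -0.5 80.8]
turn az [ 0.01  0.   -0.05] then shift [-0.4 -0.5 80.8]
```

Emit:
drive_tool(
  steps=[
    {"dx": 0, "dy": 0, "dz": 20, "ax": 0, "ay": 0, "az": 0},
    {"dx": 0, "dy": 0, "dz": 20, "ax": 0, "ay": 0, "az": 0},
    {"dx": 0, "dy": 0, "dz": 20, "ax": 0, "ay": 0, "az": 0},
    {"dx": 0, "dy": 0, "dz": 20, "ax": 0, "ay": 0, "az": 0},
    {"dx": 0, "dy": 0, "dz": 0, "ax": 0, "ay": 0, "az": 0},
  ],
)

```text
time_s: 14.2
tcp_pos: [511.6, 220.7, 113.5]
tool_rot: [3.099, 0.511, -0.006]
wrist_force: [0.5, 0.2, 0.4]
opening: 85.0
grasp_force: 0.0
```

Emit:
drive_tool(
  steps=[
    {"dx": 0, "dy": 0, "dz": 0, "ax": 0, "ay": 0, "az": 0},
    {"dx": 0, "dy": 0, "dz": 0, "ax": 0, "ay": 0, "az": 0},
    {"dx": 0, "dy": 0, "dz": 0, "ax": 0, "ay": 0, "az": 0},
    {"dx": 0, "dy": 0, "dz": 0, "ax": 0, "ay": 0, "az": 0},
    {"dx": 0, "dy": 0, "dz": 0, "ax": 0, "ay": 0, "az": 0},
  ],
  hand=1,
  force=60,
)

```text
time_s: 14.7
tcp_pos: [512.6, 222.1, 116.2]
tool_rot: [-3.099, -0.514, -0.001]
wrist_force: [-0.5, -1.0, 0.7]
opening: 12.2
grasp_force: 0.9
```

Emit:
drive_tool(
  steps=[
    {"dx": 0, "dy": 0, "dz": 0, "ax": 0, "ay": 0, "az": 0},
    {"dx": 0, "dy": 0, "dz": 0, "ax": 0, "ay": 0, "az": 0},
    {"dx": 0, "dy": 0, "dz": 0, "ax": 0, "ay": 0, "az": 0},
    {"dx": 0, "dy": 0, "dz": 0, "ax": 0, "ay": 0, "az": 0},
  ],
)

```text
time_s: 15.1
tcp_pos: [512.7, 222.1, 116.2]
tool_rot: [-3.099, -0.514, -0.001]
wrist_force: [0.5, -1.2, 6.1]
opening: 10.6
grasp_force: 58.4
```

Emit:
drive_tool(
  steps=[
    {"dx": 0, "dy": 0, "dz": -10, "ax": 0, "ay": 0, "az": 0},
    {"dx": 0, "dy": 0, "dz": -20, "ax": 0, "ay": 0, "az": 0},
    {"dx": 0, "dy": 0, "dz": -30, "ax": 0, "ay": 0, "az": 0},
    {"dx": 0, "dy": 0, "dz": -35, "ax": 0, "ay": 0, "az": 0},
    {"dx": 0, "dy": 0, "dz": -35, "ax": 0, "ay": 0, "az": 0},
  ],
)

```text
time_s: 15.6
tcp_pos: [512.0, 221.9, 247.3]
tool_rot: [3.099, 0.514, -0.001]
wrist_force: [0.8, -0.7, -1.7]
opening: 10.7
grasp_force: 58.4
```

```bash
python3 -c "
from h import *
go([609.6,-20.8,247],18.8)"
```

```text
t 15.6 pos [512.  221.9 247.3] yaw 18.82 z [-8.e-04 -2.e-04 -1.e+00] F [ 0.8 -0.7 -1.7] open 10.7 gf 58.4 j [0.34 0.29 1.44 0.   1.41 1.59]
tool shift [ 14.1 261.2   0.3]
turn az [-0.    0.05  0.02] then shift [ 14.2 261.2   0.3]
```

Held, foot at about z 141. Carry over to the bushing.

Emit:
drive_tool(
  steps=[
    {"dx": 2, "dy": 25, "dz": 0, "ax": 0, "ay": 0, "az": 0},
    {"dx": 2, "dy": 37, "dz": 0, "ax": 0, "ay": 0, "az": 0},
    {"dx": 2, "dy": 37, "dz": 0, "ax": 0, "ay": 0, "az": 0},
    {"dx": 2, "dy": 37, "dz": 0, "ax": 0, "ay": 0, "az": 0},
    {"dx": 2, "dy": 37, "dz": 0, "ax": 0, "ay": 0, "az": 0},
  ],
)

```text
time_s: 16.1
tcp_pos: [577.8, 60.1, 246.1]
tool_rot: [-3.099, -0.514, 0.001]
wrist_force: [0.5, -0.3, -1.3]
opening: 10.5
grasp_force: 58.6
```

Emit:
drive_tool(
  steps=[
    {"dx": 2, "dy": 37, "dz": 0, "ax": 0, "ay": 0, "az": 0},
    {"dx": 1, "dy": 31, "dz": 0, "ax": 0, "ay": 0, "az": 0},
    {"dx": 1, "dy": 20, "dz": 0, "ax": 0, "ay": 0, "az": 0},
    {"dx": 0, "dy": 0, "dz": 0, "ax": 0, "ay": 0, "az": 0},
    {"dx": 0, "dy": 0, "dz": 0, "ax": 0, "ay": 0, "az": 0},
  ],
)

```text
time_s: 16.6
tcp_pos: [609.7, -20.1, 245.7]
tool_rot: [-3.099, -0.513, 0.001]
wrist_force: [-0.2, 0.4, -0.9]
opening: 10.3
grasp_force: 58.5
```

```bash
python3 -c "
from h import *
go([609.6,-20.8,247],18.8)
i=camera('wrist');w=cam('wrist');s=camera('side');c=cam('side');t=camera('top')
print('b',place_of('wrist','up_bush')[:1],place_of('side','up_bush')[:1],'rod',place_of('wrist','rod')[:1],place_of('side','rod')[:1])
for z in (109,141,160): print(z,proj(w,[609.6,-20.8,z]),proj(c,[609.6,-20.8,z]))
p=proj(w,[609.6,-20.8,109]).astype(int);a=cv2.resize(i[p[1]-50:p[1]+50,p[0]-40:p[0]+40],(480,600),interpolation=3)
q=proj(c,[609.6,-20.8,125]).astype(int);b=cv2.resize(s[q[1]-30:q[1]+30,q[0]-16:q[0]+16],(320,600),interpolation=3)
print('crop',p-[40,50],6,q-[16,30],10)
cv2.imwrite('pics/m7.png',np.hstack([a,b]));np.savez('pics/m7.npz',i=i,s=s)"
```

```text
t 16.6 pos [609.7 -20.1 245.7] yaw 18.8 z [-6.e-04  4.e-04 -1.e+00] F [-0.2  0.4 -0.9] open 10.3 gf 58.5 j [-0.09  0.41  1.28  0.    1.45  1.15]
tool shift [-0.3  0.7 -1.3]
turn az [-0.03  0.02  0.  ] then shift [-0.3  0.7 -1.3]
b [{'location': [611.6, -22.7, 107.3], 'conf': 0.65}] [{'location': [609.2, -21.6, 111.6], 'conf': 0.58}] rod [{'location': [605.7, -19.2, 138.7], 'conf': 0.7}] [{'location': [605.8, -18.2, 138.0], 'conf': 0.74}]
109 [279.07594503 195.44845141] [245.25088758 184.54673512]
141 [279.18792608 205.00555607] [244.10526107 168.70691401]
160 [279.26655437 211.71614507] [243.40327008 159.00094827]
crop [239 145] 6 [228 146] 10
```

View pics/m7.png

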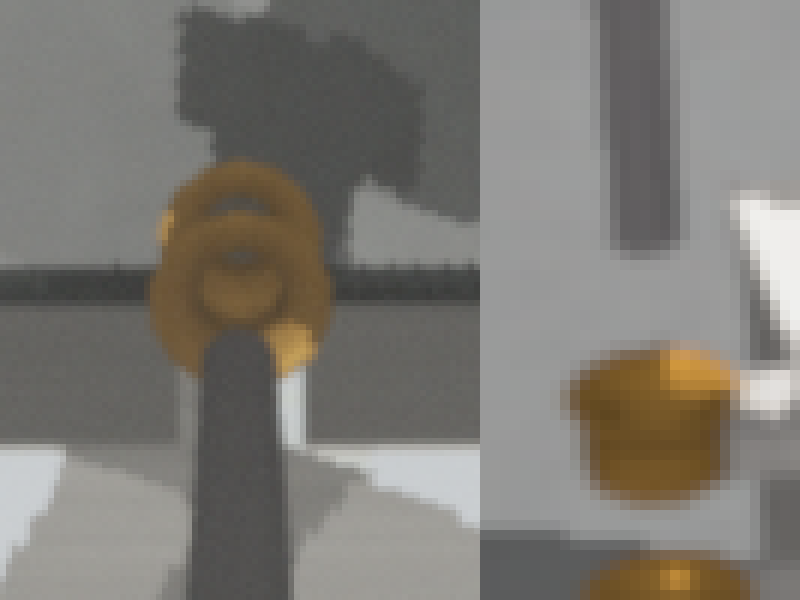

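Wrist crop: rod foot at about (278.7,205), bushing mouth centre about (279,194.5); side crop: foot (244.6,169), mouth centre (245.3,184). The rod needs about +1 mm along tool x. I check its tilt numerically.

```bash
cat > tilt.py <<'E'
from h import *
def edges(g,r,c0,hw=12):
    # centre of the rod in a row: strongest edges either side
    row=cv2.GaussianBlur(g,(5,5),0)[r]; d=np.abs(np.gradient(row)); c0=int(round(c0))
    def pk(a,b):
        x=np.arange(a,b); w=d[a:b]**3; return (x*w).sum()/w.sum()
    return (pk(c0-hw,c0)+pk(c0,c0+hw))/2, pk(c0,c0+hw)-pk(c0-hw,c0)
def run(s,c,p0,zs,hw=8):
    for z in zs:
        u=proj(c,[p0[0],p0[1],z]); e=edges(s.mean(2).astype(np.float32),int(round(u[1])),u[0],hw)
        sc=np.linalg.norm(proj(c,[p0[0]+10,p0[1],z])-u)/10
        print(round(z),np.round(u,1),"off px",round(e[0]-u[0],2),"mm",round((e[0]-u[0])/sc,2),"w",round(e[1],1))
E
python3 -c "
from tilt import *
d=np.load('pics/m7.npz');o=manip.get_obs();p=o['tcp_pos']
print('side');run(d['s'],cam('side'),p,range(148,275,10))
print('wrist');run(d['i'],cam('wrist'),p,range(145,250,12),14)"
```

```text
side
148 [243.7 165.4] off px 0.29 mm 0.51 w 7.1
158 [243.3 160.3] off px 0.27 mm 0.47 w 7.1
168 [242.9 155.1] off px 0.31 mm 0.53 w 7.3
178 [242.5 149.8] off px 0.3 mm 0.51 w 7.0
188 [242.1 144.5] off px 0.25 mm 0.43 w 7.4
198 [241.8 139.1] off px 0.32 mm 0.53 w 7.4
208 [241.4 133.7] off px 0.23 mm 0.38 w 7.5
218 [241.  128.1] off px 0.29 mm 0.48 w 7.5
228 [240.6 122.5] off px 0.34 mm 0.56 w 7.5
238 [240.1 116.8] off px 0.25 mm 0.4 w 7.6
248 [239.7 111.1] off px 0.38 mm 0.62 w 7.7
258 [239.3 105.2] off px -0.08 mm -0.13 w 7.2
268 [238.9  99.3] off px 0.07 mm 0.12 w 10.1
wrist
145 [277.9 205.9] off px 0.93 mm 0.86 w 15.3
157 [277.9 210.1] off px 1.01 mm 0.9 w 15.0
169 [277.9 214.7] off px 1.05 mm 0.9 w 15.5
181 [277.9 219.8] off px 0.6 mm 0.5 w 14.8
193 [277.9 225.3] off px 0.48 mm 0.38 w 15.5
205 [277.9 231.4] off px 0.65 mm 0.49 w 16.1
217 [277.9 238.1] off px 0.66 mm 0.48 w 17.6
229 [277.9 245.6] off px 0.18 mm 0.12 w 18.6
241 [277.9 254.1] off px 0.54 mm 0.35 w 19.0
```

Rod upright. Nudge +1 mm and lower.

Emit:
drive_tool(
  steps=[
    {"dx": 1, "dy": 0, "dz": 5, "ax": 0, "ay": 0, "az": 0},
    {"dx": 0, "dy": 0, "dz": 10, "ax": 0, "ay": 0, "az": 0},
    {"dx": 0, "dy": 0, "dz": 10, "ax": 0, "ay": 0, "az": 0},
    {"dx": 0, "dy": 0, "dz": 5, "ax": 0, "ay": 0, "az": 0},
    {"dx": 0, "dy": 0, "dz": 4, "ax": 0, "ay": 0, "az": 0},
  ],
)

```text
time_s: 17.45
tcp_pos: [610.6, -20.2, 210.9]
tool_rot: [-3.099, -0.513, 0.001]
wrist_force: [-0.0, 0.1, -1.4]
opening: 9.9
grasp_force: 58.5
```

Emit:
drive_tool(
  steps=[
    {"dx": 0, "dy": 0, "dz": 3, "ax": 0, "ay": 0, "az": 0},
    {"dx": 0, "dy": 0, "dz": 3, "ax": 0, "ay": 0, "az": 0},
    {"dx": 0, "dy": 0, "dz": 3, "ax": 0, "ay": 0, "az": 0},
  ],
)

```text
time_s: 17.75
tcp_pos: [610.9, -20.2, 202.8]
tool_rot: [3.099, 0.513, 0.001]
wrist_force: [0.3, 0.2, -1.6]
opening: 10.4
grasp_force: 58.5
```

Emit:
drive_tool(
  steps=[
    {"dx": 0, "dy": 0, "dz": 6, "ax": 0, "ay": 0, "az": 0},
    {"dx": 0, "dy": 0, "dz": 6, "ax": 0, "ay": 0, "az": 0},
    {"dx": 0, "dy": 0, "dz": 6, "ax": 0, "ay": 0, "az": 0},
    {"dx": 0, "dy": 0, "dz": 6, "ax": 0, "ay": 0, "az": 0},
    {"dx": 0, "dy": 0, "dz": 0, "ax": 0, "ay": 0, "az": 0},
  ],
)

```text
time_s: 18.25
tcp_pos: [610.5, -20.2, 177.7]
tool_rot: [-3.099, -0.513, 0.002]
wrist_force: [0.1, 0.4, -1.7]
opening: 10.4
grasp_force: 58.5
```

Emit:
drive_tool(
  steps=[
    {"dx": 0, "dy": 0, "dz": 3, "ax": 0, "ay": 0, "az": 0},
    {"dx": 0, "dy": 0, "dz": 3, "ax": 0, "ay": 0, "az": 0},
    {"dx": 0, "dy": 0, "dz": 3, "ax": 0, "ay": 0, "az": 0},
    {"dx": 0, "dy": 0, "dz": 3, "ax": 0, "ay": 0, "az": 0},
    {"dx": 0, "dy": 0, "dz": 3, "ax": 0, "ay": 0, "az": 0},
  ],
)

```text
time_s: 18.75
tcp_pos: [610.8, -20.2, 163.5]
tool_rot: [-3.099, -0.514, -0.0]
wrist_force: [0.3, 0.5, -1.7]
opening: 10.5
grasp_force: 58.5
```

Emit:
drive_tool(
  steps=[
    {"dx": 0, "dy": 0, "dz": 6, "ax": 0, "ay": 0, "az": 0},
    {"dx": 0, "dy": 0, "dz": 7, "ax": 0, "ay": 0, "az": 0},
    {"dx": 0, "dy": 0, "dz": 7, "ax": 0, "ay": 0, "az": 0},
    {"dx": 0, "dy": 0, "dz": 7, "ax": 0, "ay": 0, "az": 0},
    {"dx": 0, "dy": 0, "dz": 5, "ax": 0, "ay": 0, "az": 0},
  ],
)

```text
time_s: 19.25
tcp_pos: [610.6, -20.1, 130.9]
tool_rot: [-3.099, -0.513, 0.001]
wrist_force: [-0.8, 0.8, -1.9]
opening: 10.7
grasp_force: 58.5
```

Emit:
drive_tool(
  steps=[
    {"dx": 0, "dy": 0, "dz": 0, "ax": 0, "ay": 0, "az": 0},
    {"dx": 0, "dy": 0, "dz": 0, "ax": 0, "ay": 0, "az": 0},
    {"dx": 0, "dy": 0, "dz": 0, "ax": 0, "ay": 0, "az": 0},
  ],
)

```text
time_s: 19.55
tcp_pos: [611.0, -20.2, 132.2]
tool_rot: [3.099, 0.513, 0.001]
wrist_force: [-0.2, -0.7, -2.3]
opening: 10.4
grasp_force: 58.5
```

```bash
python3 -c "
from tilt import *
go([610.5,-20.2,131],18.8)
s=camera('side');c=cam('side');g=s.mean(2).astype(int);p=manip.get_obs()['tcp_pos']
print([(l,place_of('side',l)[:1]) for l in ('rod','low_bush','up_bush','lid_press')])
for z in (109,93,85,75,66,50,40,30,25,15,0):
    u=proj(c,[p[0],p[1],z]);x,y=u.round().astype(int);print(z,np.round(u,1),g[y,x-10:x+11], s[y,x])"
```

```text
t 19.55 pos [611.  -20.2 132.2] yaw 18.81 z [ 6.e-04 -1.e-04 -1.e+00] F [-0.2 -0.7 -2.3] open 10.4 gf 58.5 j [-0.09  0.5   1.42 -0.    1.22  1.15]
tool shift [-0.5 -0.2  1.2]
turn az [ 0.01 -0.03  0.01] then shift [-0.5 -0.2  1.2]
[('rod', [{'location': [608.2, -17.3, 24.5], 'conf': 0.79}]), ('low_bush', [{'location': [608.5, -20.7, 67.4], 'conf': 0.82}]), ('up_bush', [{'location': [609.0, -18.5, 109.8], 'conf': 0.57}]), ('lid_press', [{'location': [565.4, -34.3, 100.1], 'conf': 0.72}])]
109 [244.4 184.7] [158 152 129  93  74  75  78  86  95  99 102 100  98  90  83  80  82  92
 112 145 180] [102 101 104]
93 [245.  192.4] [156 155 148 124  87  75  79  79  81  81  82  82  82  81  76  74  81 100
 124 138 143] [ 41  87 118]
85 [245.3 196.2] [156 157 158 158 157 153 142 117  95  90  92  92  90  99 126 150 159 159
 158 156 142] [ 72  93 112]
75 [245.6 200.9] [149 155 157 156 152 145 131 106  99 101 100  96  89  94 107 116 132 148
 154 145 121] [100  99 102]
66 [245.9 205.1] [ 95  92  85  78  76  76  81  87  96 100 101  97  91  85  82  78  77  77
  85 103 117] [101 100 103]
50 [246.4 212.4] [ 94  95  95  91  81  77  78  78  79  79  81  80  81  81  79  75  77  93
 116 132 135] [ 41  86 116]
40 [246.8 216.9] [ 94  95  95  93  95  93  92  91  96  98  98  95  89  91 114 136 149 136
  89  61  56] [ 96  97 103]
30 [247.1 221.3] [ 91  87  81  78  78  77  76  79  93  98 100  96  90  86  88  94 103 123
 137 108  71] [100  99 101]
25 [247.3 223.5] [ 75  75  74  75  74  74  74  77  82  88  94  91  86  79  76  78  84 107
 130 115  76] [94 93 96]
15 [247.6 227.9] [76 75 76 74 75 76 74 74 76 74 74 76 74 74 73 73 73 73 74 73 65] [75 75 74]
0 [248.1 234.3] [74 74 74 75 75 74 74 74 74 74 75 75 75 76 75 77 76 75 75 75 75] [76 75 75]
```

The numbers show the rod between the bushings and below the lower one, with its foot at z≈25: 25 mm out and 25 mm clear of the shelf. The lid stays shut.

```bash
python3 -c "
from bench import manip
print(manip.hand_in())"
```

```text
the job is handed in; nothing more can be done
None
```

The lid is fully shut and the rod is threaded through both bushings, still gripped upright, its foot about 25 mm below the lower bushing and 25 mm clear of the shelf; the job is handed in.

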